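# Bring the bench grinder's supply back on

## Task

The grinder's supply has tripped; bring it back using the fingertips, picking nothing up: push the raised orange half of the rocker on the grey switch box fully down, then push the popped-out blue breaker button on the yellow station fully home, then press the green start button all the way down and let it come back up. Keep strictly to that order, do not press the red stop button, and leave the tape measure, the screwdriver and the jar where they are.

Things in the scene. Friction and masses are not known exactly. Their poses are not given: they have to be found in the camera images.
- switch_box: Grey box fixed on the bench, 130 (its x) by 90 (its y) by 60 mm high, with a rocker on top. Origin at the centre of its underside, z up. On its lid a flat black bezel, 84 by 52 mm, top 66 mm above the bench. It may stand to the left or the right of the robot, turned up to 0.7 rad either way.
- rocker (a joint): Rocker angle in rad: 0 off (orange half raised), 0.35 on (orange half fully down and level). May start up to 0.06. It tilts about a line along the box's y, straight above the box's origin and 72 mm above the bench, and stays where it is left (friction: about 2 N at rocker_push, more nearer the pivot). Pushing the orange half down raises the black half.
- rocker_push (a point): Point on the top face of the orange half, 21 mm from the pivot line, midway across: a good place to push. It goes down about 7 mm from off to on, ending 72 mm above the bench. The paddle is a shallow V, 36 mm wide: the orange half runs 32 mm from the pivot towards the box's +x, rising outwards 0.35 rad when off; the black half runs 32 mm to -x, level when off.
- station: Yellow box with a grey lid fixed on the bench, 100 (its x) by 210 (its y) by 60 mm high, turned up to 0.35 rad. Origin at the centre of its underside, z up. Three round button units stand on its lid in a row along its y, 63 mm apart, in any order.
- breaker_unit: Unit of the blue breaker button: steel collar 48 mm across, 12 mm high, origin at the centre of its underside on the station's lid (60 mm above the bench), with its button.
- breaker (a joint): Travel of the blue breaker button in m: 0 popped out, 0.008 fully home. It may start up to 0.001 in. It goes straight down against about 2.5 N of friction and stays where it is left (no spring).
- breaker_top (a point): Centre of the blue button's flat top, 32 mm across; 84 mm above the bench when popped out, 76 mm when home.
- start_unit: Unit of the green start button: black collar 48 mm across, 12 mm high, origin at the centre of its underside on the station's lid, with its button.
- start (a joint): Travel of the green start button in m: 0 up, 0.006 fully down. Sprung: 1.2 N starts it moving, 4 N holds it fully down; it comes back up by itself.
- start_top (a point): Centre of the green button's flat top, 32 mm across; 84 mm above the bench when up, 78 mm when down.
- stop_unit: Unit of the red stop button: black collar 48 mm across and a red mushroom head 40 mm across, origin at the centre of its underside on the station's lid. Not to be pressed.
- stop (a joint): Travel of the red stop button in m: 0 up, 0.006 fully down. Sprung as the green one.
- stop_top (a point): Centre of the red mushroom's top, 96 mm above the bench.
- tape: Loose yellow tape measure standing on the bench between the two boxes, 66 by 34 by 62 mm high, origin at the centre of its underside. To be left alone.
- driver: Loose screwdriver with a red handle, 200 mm long, lying on the bench across, beyond the boxes. Origin on its underside near its middle. To be left alone.
- can: Loose jar with a blue cap, 66 mm across, 75 mm high, standing beyond the boxes, origin at the centre of its underside. To be left alone.
There are look-alikes about, which are no part of the job. Of the things shaped like the switch_box, the grey one is meant.

How it is judged:
On the way, in this order (a step that is already met when the one before it is completed fails the run):
1. a fingertip pushes the rocker's orange half down (value of joint rocker above 0.3 rad and contact force between the fingers and switch_box above 0.3 N), for 0.05 s.
2. then a fingertip pushes the blue breaker button home (value of joint breaker above 0.006 m and contact force between the fingers and breaker_unit above 0.3 N), for 0.05 s.
3. then a fingertip presses the green start button down (value of joint start above 0.0045 m and contact force between the fingers and start_unit above 0.3 N), for 0.05 s.
At the end, for the whole second after the job is handed in: The rocker is on (above 0.30 of 0.35 rad), the blue button is home (in by more than 6 of 8 mm), the green and red buttons are up (within 1.5 mm), and the tape measure, screwdriver and jar are within 15 mm of where they began (value of joint rocker above 0.3 rad and value of joint breaker above 0.006 m and value of joint each of start, stop below 0.0015 m and distance of each of tape, driver, can from where it was at the start of the episode below 0.015 m); the robot touches nothing.
It fails at once if the blue button is pushed (in by 3 mm) before the rocker is on (value of joint breaker above 0.003 m and value of joint rocker below 0.28 rad).
It fails at once if the green button is pressed (by 3 mm) before the rocker is on and the blue button is home (value of joint start above 0.003 m and (value of joint rocker below 0.28 rad or value of joint breaker below 0.0055 m)).
It fails at once if the red stop button is pressed (by 2.5 mm) (value of joint stop above 0.0025 m).
It fails at once if the tape measure, screwdriver or jar is moved, carried or lifted by more than 15 mm (distance of any of tape, driver, can from where it was at the start of the episode above 0.015 m).
It fails at once if the tape measure or the jar is tipped over (angle between any of tape, can's own z axis and vertical above 0.4 rad).
It also fails if it takes over 51 s, if anything falls off the work surface, if the arm or the gripper's body presses on something with over 40 N, if the wrist force passes 120 N, or if a joint passes its speed limit or range.

## Robot

A 7-joint arm with a two-finger parallel gripper is mounted at the origin on the work surface. World frame = base frame: x ahead of the robot, y to its left, z up, the work surface at z = 0. Lengths are in m, angles in rad, forces in N, time in s.
With the tool pointing down it reaches from about 0.425 to 0.825 m from the base axis. Payload 3.6 kg.
Tool frame: the origin (TCP) lies midway between the tips of the shut fingers; the grasp point (between the pads) lies 19 mm behind it (r.grip_depth is the x of the grasp point in the tool frame, in m); x points along the fingers, y is the direction in which the jaws open and shut, and the axes are right-handed (so a half turn about x gives the same grasp; the last joint's range is limited). The gripper opens to 85 mm and grips with 20 to 120 N. Pads are 22 mm wide; open, the fingers measure 114 mm over their backs; the gripper's body (76 mm by 85 mm) begins 54 mm behind the grasp point. The pads swing forward as they close: fully open they stand 13 mm farther back than shut.
Start: joints at [1.081, 0.615, -0.013, 1.423, 0.008, 1.103, -0.04], TCP at [0.29, -0.582, 0.201] pointing down, gripper open.
Joint ranges: [-3.12, 3.12], [-0.3, 2.06], [-1.34, 1.32], [0.26, 2.42], [-1.36, 4.5], [0.01, 1.98], [-2.84, 2.84]. Speed limits (rad/s): [2.79, 2.79, 3.14, 3.14, 3.14, 3.14, 3.14].

## Interface

Orientations are given as a unit quaternion [w, x, y, z].
In Python, from plant import r, effector, kin, state, viewer, finish_job gives the robot as it stands. Calls block until the motion is done:
- r.movep(position, orientation): joint-space move of the TCP to a pose.
- r.move_l(position, rot=None, feed=0.15, contact_N=None): straight line of the TCP; rot=None keeps the orientation; feed is the mean speed in m/s. With contact_N (N) it stops when the force on the tool has changed by that much, and returns True; else False.
- r.set_joints(angles): joint-space move.
- effector.let_go() and effector.clamp(squeeze=None): open the fingers fully, or close them until they stop; squeeze is the grip in N (None keeps the last).
- r.hold(seconds).
- kin.ik(position, orientation): joint angles nearest the present ones, or None.
- state(): the state.
- viewer.grab_frame(name): name is "scene" or "top" or "wrist"; returns the picture (384x512x3 uint8, red, green, blue); there is no depth.
- viewer.get_calibration(name): a dict with "fx", "fy", "cx", "cy" (pixels), "extrinsics" (4x4, takes a point from camera to world coordinates). Camera axes: x right, y down, z forward; pixel columns grow to the right and rows downward; lengths in m; the calibration is good to about 2 mm. The wrist camera is an equidistant fisheye: a pixel r from the principal point sees the ray r / f radians off the axis. A picture is of the moment at which its call begins: read the wrist's pose just before it. get_calibration takes no time and is no camera call; for the wrist camera it gives the pose at the moment of the call.
A pose or a line that the arm cannot do raises r.PlanningError and nothing moves.
- finish_job(): hands the job in, once; it reports no verdict.
The state is a dict: "t": time; "joint_pos": joint angles; "qd": joint speeds; "joint_torque": joint torques, N m; "position": TCP position; "tool_rot": TCP orientation; "ft_force": force on the tool from outside, world axes, zero at the start; "torque": the same for the moment, N m; "gripper_width": finger opening in m.
Only numpy, scipy, OpenCV 4.12 (cv2) and the standard library are available. Lean on these libraries where they do the work, as an engineer would, in place of code of your own. Each camera call takes 0.05 s, during which the arm holds its last target. There are 200 camera calls.

## Working session

There is one attempt and no reset: what is moved stays moved. The work goes in short steps, each a Python script; the robot and the scene stay as the last script left them, time stands still between calls to the robot, and variables do not carry over. Pictures are saved under pics/ and viewed, about 8 in all and at most 12, crops included, and the job is handed in when it is done.

```bash
ls; mkdir -p pics; python3 - <<'E'
from plant import r, effector, kin, state, viewer
import cv2,numpy as np
for n in("scene","top"):
    im=viewer.grab_frame(n); cv2.imwrite(f"pics/{n}0.png",im[:,:,::-1])
    c=viewer.get_calibration(n); print(n,c["fx"],c["fy"],c["cx"],c["cy"],np.round(c["extrinsics"],3).tolist())
a,b=cv2.imread("pics/scene0.png"),cv2.imread("pics/top0.png")
s=state(); print(s["t"],s["tool_rot"],s["gripper_width"],s["position"])
E
```

```text
pics
scene 438.9986576795632 438.9986576795632 251.50778743926315 193.49212305075253 [[-0.221, 0.784, -0.58, 1.097], [0.975, 0.176, -0.135, 0.131], [-0.004, -0.595, -0.804, 0.854], [0.0, 0.0, 0.0, 1.0]]
top 446.34996178184196 446.34996178184196 258.5252683035971 186.33313824342378 [[0.004, -0.991, 0.133, 0.36], [-1.0, -0.002, 0.019, -0.013], [-0.018, -0.133, -0.991, 1.402], [0.0, 0.0, 0.0, 1.0]]
0.1 [-0.16138507 -0.68805571 -0.16298864  0.68845399] 0.0852544230888081 [ 0.2898771  -0.58093464  0.20003303]
```

View pics/top0.png

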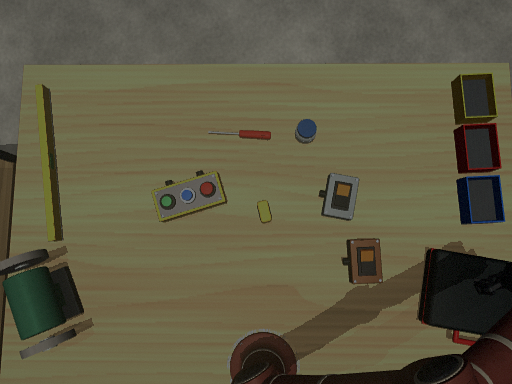

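View pics/scene0.png

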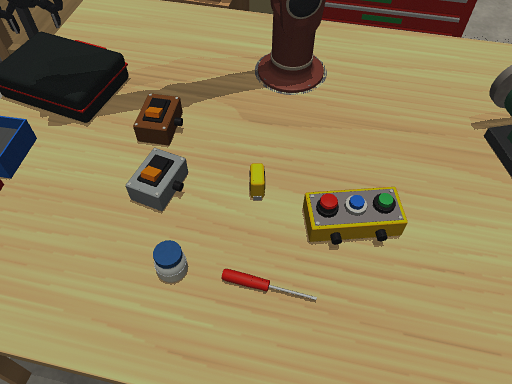

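The top view shows the grey switch_box at (341,196), with its orange half at (343,189). The brown look-alike is at (364,261) and has the same orange rocker. The station buttons are green (167,202), blue (187,196) and red (207,188); the jar's blue cap at (306,128) and the screwdriver's red handle at (255,134) share colours with them. By the description I choose the grey box. Next I locate these in both views and check the choice in a close crop.

```bash
cat > h.py <<'E'
import cv2,numpy as np
from plant import r, effector, kin, state, viewer, finish_job
def ray(c,u,v,fish=False):
    d=np.array([(u-c["cx"])/c["fx"],(v-c["cy"])/c["fy"],1.])
    if fish:
        t=np.hypot(d[0],d[1]); d=np.array([*(np.sin(t)*d[:2]/max(t,1e-9)),np.cos(t)])
    E=np.array(c["extrinsics"]); return E[:3,3],E[:3,:3]@d
def onz(c,p,z,fish=False):
    o,d=ray(c,*p,fish); return (o+d*(z-o[2])/d[2])
RNG={"orange":((8,150,100),(20,255,255)),"blue":((100,120,60),(125,255,255)),"green":((45,100,40),(85,255,255)),"red":((0,150,60),(5,255,255))}
def blob(bgr,col,near,rad):
    h=cv2.cvtColor(bgr,cv2.COLOR_BGR2HSV); m=cv2.inRange(h,*map(np.array,RNG[col]))
    d=np.zeros_like(m); cv2.circle(d,tuple(map(int,near)),rad,255,-1); m&=d
    n,_,st,ce=cv2.connectedComponentsWithStats(m)
    if n<2: return None
    i=1+np.argmax(st[1:,4]); return ce[i],st[i,4]
def down(yaw):  # tool x down, tool y (jaw) at angle yaw in the world
    from scipy.spatial.transform import Rotation as R
    x=np.array([0,0,-1.]);y=np.array([np.cos(yaw),np.sin(yaw),0]);q=R.from_matrix(np.c_[x,y,np.cross(x,y)]).as_quat()
    return np.array([q[3],*q[:3]])
E
python3 - <<'E'
from h import *
pts={"top":dict(orange=(343,189),blue=(187,196),green=(167,202),red=(207,188)),"scene":dict(orange=(151,174),blue=(357,202),green=(386,202),red=(328,203))}
Z=dict(orange=.0775,blue=.084,green=.084,red=.094)
for n in pts:
    im=cv2.imread(f"pics/{n}0.png"); c=viewer.get_calibration(n)
    for k,p in pts[n].items():
        b=blob(im,k,p,13); print(n,k,b and (b[0].round(1),b[1],onz(c,b[0],Z[k]).round(4)))
c=viewer.get_calibration("top")
for k,p,z in(("tape",(264,211),.062),("jar",(306,128),.075),("brown",(364,261),.06),("drv",(255,134),.02)):print(k,onz(c,p,z).round(3))
a=cv2.imread("pics/top0.png")[150:290,310:400]; b=cv2.imread("pics/scene0.png")[85:215,120:200]
cv2.imwrite("pics/crop1.png",np.hstack([cv2.resize(x,(390,560),interpolation=2) for x in(a,b)]))
E
```

```text
top orange (array([342.8, 189.7]), np.int32(115), array([ 0.527 , -0.2394,  0.0775]))
top blue (array([186.4, 194.5]), np.int32(81), array([0.5108, 0.2266, 0.084 ]))
top green (array([166.2, 201.1]), np.int32(88), array([0.4911, 0.2867, 0.084 ]))
top red (array([206.2, 188. ]), np.int32(108), array([0.5292, 0.1667, 0.094 ]))
scene orange (array([149.7, 172.8]), np.int32(193), array([ 0.5307, -0.239 ,  0.0775]))
scene blue (array([356.6, 201.6]), np.int32(164), array([0.5138, 0.2274, 0.084 ]))
scene green (array([385.2, 199.9]), np.int32(180), array([0.4959, 0.2871, 0.084 ]))
scene red (array([328.5, 201.1]), np.int32(222), array([0.5332, 0.1677, 0.094 ]))
tape [ 0.464 -0.004  0.062]
jar [ 0.717 -0.132  0.075]
brown [ 0.317 -0.3    0.06 ]
drv [0.712 0.025 0.02 ]
```

View pics/crop1.png

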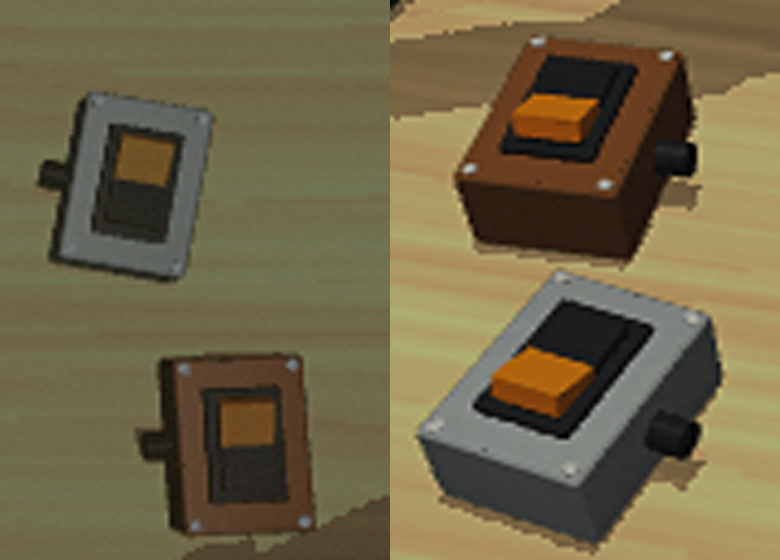

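The crop confirms the choice: the grey box is the upper one in the top view, with its orange raised half towards world +x and a yaw of about −0.2; the brown one is the decoy. The two views agree to about 4 mm. I'll shut the fingers and look from close above.

```bash
python3 - <<'E'
from h import *
yaw=-0.2
effector.clamp(20)
def go(p,yaws):
    q0=np.array(state()["joint_pos"]); best=None
    for y in yaws:
        q=kin.ik(p,down(y))
        if q is not None and (best is None or np.abs(q-q0).max()<best[0]): best=(np.abs(q-q0).max(),y)
    print(best); r.movep(p,down(best[1]))
go([.49,-.235,.20],[yaw+np.pi/2,yaw-np.pi/2])
r.hold(.2)
c=viewer.get_calibration("wrist"); im=viewer.grab_frame("wrist")[:,:,::-1].copy(); cv2.imwrite("pics/w1.png",im)
np.save("w1.npy",c,allow_pickle=True)
s=state();print(s["t"],s["position"],s["gripper_width"],s["ft_force"],c["fx"],np.round(c["extrinsics"],3).tolist())
E
```

```text
(np.float64(1.2637803946118629), -1.7707963267948965)
2.6 [ 0.48969219 -0.23595922  0.1999531 ] 1.8603832344744028e-06 [ 0.19666209 -0.1370977  -0.39722402] 297.3186396354542 [[-0.199, -0.945, -0.26, 0.555], [-0.98, 0.192, 0.053, -0.249], [0.0, 0.266, -0.964, 0.373], [0.0, 0.0, 0.0, 1.0]]
```

View pics/w1.png

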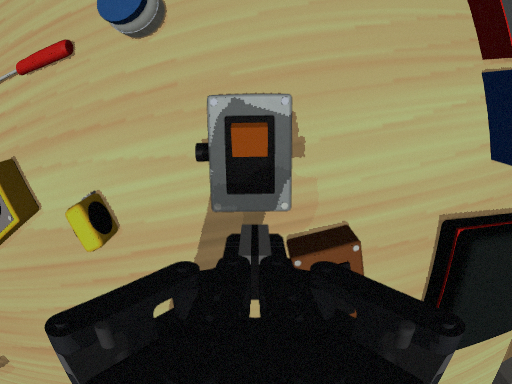

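The wrist view shows the grey box centred at about (250,153), with lid corners (208,95), (292,95), (291,211), (211,211). The orange half is at (250,139) and the bezel spans (226..274, 115..194). Now I compute the box pose from these and push.

```bash
python3 - <<'E'
from h import *
c=np.load("w1.npy",allow_pickle=True).item(); im=cv2.imread("pics/w1.png")
L=np.array([onz(c,p,.060,True) for p in((208,95),(292,95),(291,211),(211,211))])
B=np.array([onz(c,p,.066,True) for p in((226,115),(274,115),(274,194),(226,194))])
for P in(L,B):
    f=(P[0]+P[1]-P[2]-P[3])/2; print(P.mean(0).round(4),np.arctan2(f[1],f[0]).round(3),np.linalg.norm(f).round(3),np.linalg.norm(P[0]-P[1]).round(3))
b=blob(im,"orange",(250,139),30);print(b,onz(c,b[0],.0775,True).round(4))
f=(L[0]+L[1]-L[2]-L[3]);yaw=np.arctan2(f[1],f[0]);o=(L.mean(0)+B.mean(0))/2
print("push",(o[:2]+.021*np.array([np.cos(yaw),np.sin(yaw)])).round(4), (onz(c,b[0],.0775,True)[:2]+.005*np.array([np.cos(yaw),np.sin(yaw)])).round(4))
E
```

```text
[ 0.5089 -0.2358  0.06  ] -0.194 0.127 0.088
[ 0.5091 -0.2354  0.066 ] -0.203 0.084 0.049
(array([249.26672777, 141.11640697]), np.int32(1091)) [ 0.525  -0.2381  0.0775]
push [ 0.5297 -0.2396] [ 0.5299 -0.2391]
```

All the estimates agree to within 1 mm, so I push the rocker.

```bash
cat >> h.py <<'E'
def press(x,y,ztop,zend,N):
    r.move_l([x,y,ztop+.012],feed=.1); f0=np.array(state()["ft_force"])
    hit=r.move_l([x,y,zend],feed=.02,contact_N=N); r.hold(.25); s=state()
    print("hit",hit,"z",s["position"],"dF",(np.array(s["ft_force"])-f0).round(2),"t",s["t"])
E
python3 - <<'E'
from h import *
x,y=.530,-.2395
r.movep([x,y,.12],down(-.2-np.pi/2)); press(x,y,.085,.069,12)
r.move_l([x,y,.12],feed=.15); r.move_l([.49,-.235,.20],feed=.2); r.hold(.2)
im=viewer.grab_frame("wrist")[:,:,::-1].copy(); cv2.imwrite("pics/w2.png",cv2.resize(im[80:230,180:320],(560,600),interpolation=2))
E
```

```text
hit False z [ 0.53004141 -0.23953053  0.06906789] dF [ 0.23 -0.24  0.68] t 5.2333
```

View pics/w2.png

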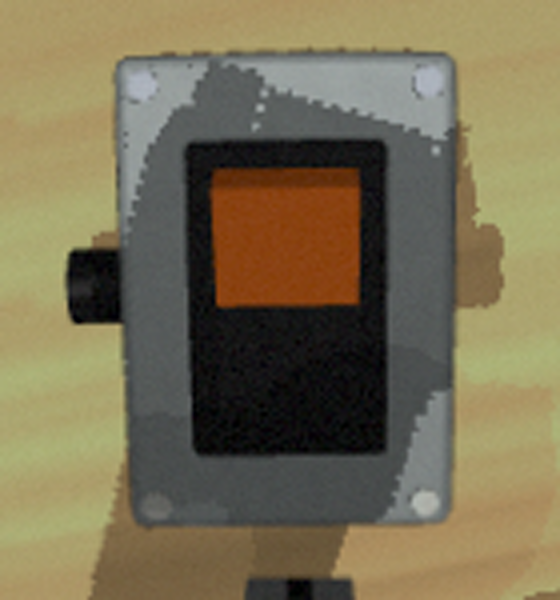

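The picture shows the orange half lit and a dark end strip at crop (286,178), and the press recorded almost no force at z=0.069. I compare before and after numerically.

```bash
python3 - <<'E'
from h import *
c=viewer.get_calibration("wrist")
a=cv2.imread("pics/w1.png"); b=viewer.grab_frame("wrist")[:,:,::-1].copy(); cv2.imwrite("pics/w2full.png",b)
out=[]
for im in(a,b):
    h=cv2.cvtColor(im,cv2.COLOR_BGR2HSV); m=cv2.inRange(h,np.array((5,150,60)),np.array((20,255,255)))[80:230,200:300]
    ys,xs=np.nonzero(m); print(blob(im,"orange",(250,139),30),ys.min()+80,ys.max()+80,xs.min()+200,xs.max()+200,im[118:162,250,2].tolist())
E
python3 - <<'E'
import cv2,numpy as np
f=lambda n:cv2.resize(cv2.imread(n)[80:230,190:310],(390,488),interpolation=2)
cv2.imwrite("pics/cmp.png",np.hstack([f("pics/w1.png"),f("pics/w2full.png")]))
E
```

```text
(array([249.26672777, 141.11640697]), np.int32(1091)) 122 156 230 267 [23, 8, 21, 18, 40, 96, 97, 95, 99, 116, 139, 138, 138, 138, 135, 137, 136, 136, 137, 138, 137, 137, 136, 137, 136, 137, 137, 139, 138, 137, 137, 136, 137, 138, 136, 138, 139, 135, 104, 22, 18, 16, 12, 21]
(array([250.86484018, 140.56803653]), np.int32(1095)) 122 156 232 269 [21, 8, 24, 21, 78, 97, 96, 95, 102, 126, 135, 138, 139, 136, 139, 134, 140, 139, 136, 138, 137, 139, 141, 136, 141, 134, 140, 137, 139, 138, 140, 137, 137, 139, 139, 138, 136, 136, 73, 25, 20, 19, 24, 22]
```

View pics/cmp.png

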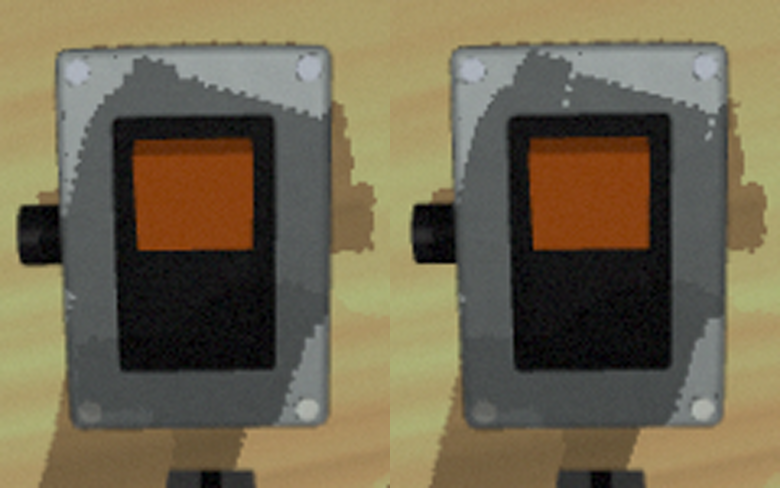

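The rocker has not moved, so the tip sits higher than reported or is off to the side. I go back to the same place and look while the arm is down.

```bash
python3 - <<'E'
from h import *
x,y=.530,-.2395
def proj(c,P,fish):
    E=np.array(c["extrinsics"]);p=E[:3,:3].T@(np.array(P)-E[:3,3])
    if fish: k=np.arctan2(np.hypot(p[0],p[1]),p[2])/np.hypot(p[0],p[1])
    else: k=1/p[2]
    return np.array([c["fx"]*p[0]*k+c["cx"],c["fy"]*p[1]*k+c["cy"]])
r.move_l([x,y,.10],feed=.2); f0=np.array(state()["ft_force"])
print(r.move_l([x,y,.069],feed=.04,contact_N=12)); s=state(); print(s["position"],s["ft_force"]-f0,s["gripper_width"],s["t"])
o=[]
for n in("wrist","scene"):
    c=viewer.get_calibration(n); im=viewer.grab_frame(n)[:,:,::-1].copy()
    p=proj(c,s["position"],n=="wrist"); print(n,p.round(1))
    u,v=p.astype(int); H=60
    u=min(max(u,H),512-H);v=min(max(v,H),384-H)
    o.append(cv2.resize(im[v-H:v+H,u-H:u+H],(400,400),interpolation=2)); print(u,v)
cv2.imwrite("pics/p3.png",np.hstack(o))
E
```

```text
False
[ 0.53019628 -0.23961444  0.06913281] [-0.36822418  0.010632   -0.37416779] 0.00022163501903568275 8.2417
wrist [254.5 218.7]
254 218
scene [150.2 174.8]
150 174
```

View pics/p3.png

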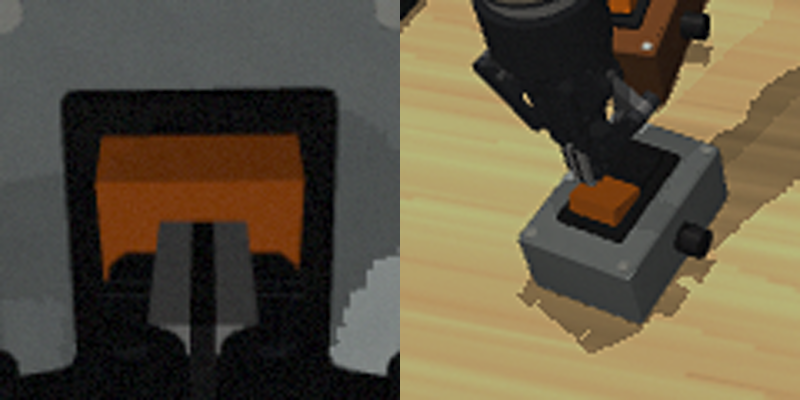

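The fingertips end short of the reported TCP: wrist row ~225 against the predicted 219, and scene about (147,169) against (150,175). I measure the offset along the tool and then descend until contact.

```bash
cat >> h.py <<'E'
def proj(c,P,fish):
    E=np.array(c["extrinsics"]);p=E[:3,:3].T@(np.array(P)-E[:3,3])
    k=np.arctan2(np.hypot(p[0],p[1]),p[2])/np.hypot(p[0],p[1]) if fish else 1/p[2]
    return np.array([c["fx"]*p[0]*k+c["cx"],c["fy"]*p[1]*k+c["cy"]])
E
python3 - <<'E'
from h import *
p=np.array(state()["position"])
for d in(0,.006,.012,.018): print(d,[proj(viewer.get_calibration(n),p+[0,0,d],n=="wrist").round(1) for n in("wrist","scene")])
f0=np.array(state()["ft_force"])
for z in np.arange(.067,.0519,-.001):
    hit=r.move_l([.530,-.2395,z],feed=.03,contact_N=10); s=state(); print(round(z,3),s["position"][2].round(4),(s["ft_force"]-f0).round(2),hit)
    if hit or s["ft_force"][2]-f0[2]>8: break
r.hold(.2); s=state(); print((s["ft_force"]-f0).round(2),s["t"],s["gripper_width"])
o=[]
for n,u,v in(("wrist",254,205),("scene",150,174)):
    im=viewer.grab_frame(n)[:,:,::-1].copy(); o.append(cv2.resize(im[v-60:v+60,u-60:u+60],(400,400),interpolation=2))
cv2.imwrite("pics/p4.png",np.hstack(o))
E
```

```text
0 [array([254.4, 218.7]), array([150.2, 174.8])]
0.006 [array([254.5, 222.2]), array([149.7, 173.2])]
0.012 [array([254.5, 226. ]), array([149.2, 171.5])]
0.018 [array([254.5, 230. ]), array([148.7, 169.8])]
0.067 0.067 [-0.54  0.19  0.84] False
0.066 0.0659 [0.75 0.65 0.02] False
0.065 0.0649 [-0.12  0.21  0.02] False
0.064 0.0639 [-0.32 -0.12  0.5 ] False
0.063 0.0629 [-0.65  0.35  0.4 ] False
0.062 0.0619 [0.3  0.8  0.36] False
0.061 0.0609 [-0.32 -0.07  0.89] False
0.06 0.0599 [0.19 0.18 0.87] False
0.059 0.0589 [-0.69  0.84  0.26] False
0.058 0.0579 [-0.35  0.55  0.83] False
0.057 0.0569 [-0.26  0.54  0.18] False
0.056 0.0559 [0.35 0.05 0.93] False
0.055 0.0549 [-0.29  0.82  0.13] False
0.054 0.0539 [-0.52 -0.03  0.18] False
0.053 0.0529 [-0.49 -0.59 -0.38] False
0.052 0.0519 [-0.71  0.6   0.52] False
[ 0.41 -0.24  0.02] 12.5417 -0.0003084963740641826
```

View pics/p4.png

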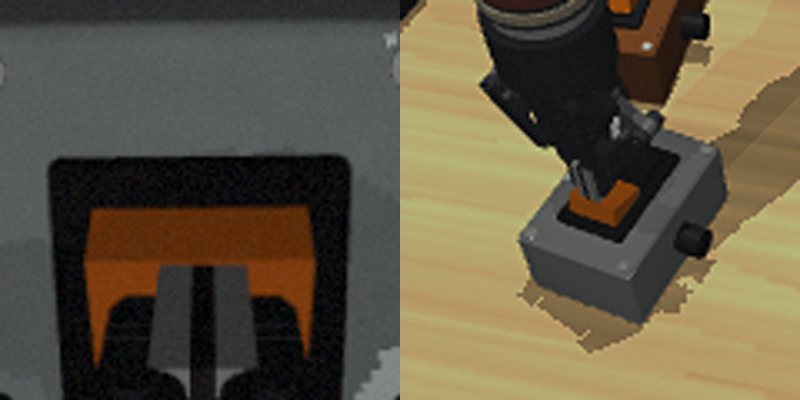

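The tip is still just above the rocker, about 24 mm behind the reported TCP in both views, counting the finger's front edge. I continue down until it bottoms out.

```bash
python3 - <<'E'
from h import *
print("depth",r.grip_depth)
f0=np.array(state()["ft_force"])
for z in np.arange(.051,.034,-.001):
    hit=r.move_l([.530,-.2395,z],feed=.03,contact_N=10); s=state(); print(round(z,3),s["position"][2].round(4),(s["ft_force"]-f0).round(2),hit)
    if hit or s["ft_force"][2]-f0[2]>8: break
r.hold(.2); s=state(); print((s["ft_force"]-f0).round(2),s["t"],s["gripper_width"])
o=[]
for n,u,v in(("wrist",254,205),("scene",150,174)):
    im=viewer.grab_frame(n)[:,:,::-1].copy(); o.append(cv2.resize(im[v-60:v+60,u-60:u+60],(400,400),interpolation=2))
cv2.imwrite("pics/p5.png",np.hstack(o))
E
```

```text
depth -0.0187
0.051 0.051 [ 0.45 -0.67 -0.89] False
0.05 0.0501 [ 0.14 -0.96  0.77] False
0.049 0.049 [ 0.63 -1.08  0.73] False
0.048 0.048 [ 0.4  -0.73  0.79] False
0.047 0.0469 [-0.18 -1.   -0.56] False
0.046 0.0459 [ 0.37 -1.07 -0.2 ] False
0.045 0.0449 [-0.38 -1.5  -0.05] False
0.044 0.0439 [ 0.64 -1.48  1.03] False
0.043 0.0429 [-0.41 -1.26  0.89] False
0.042 0.042 [ 0.17 -0.07  1.69] False
0.041 0.0419 [-1.54  0.13  5.72] False
0.04 0.0419 [-2.88 -0.31 12.13] False
[-2.76  0.34 11.98] 15.8417 9.960321560908175e-05
```

View pics/p5.png

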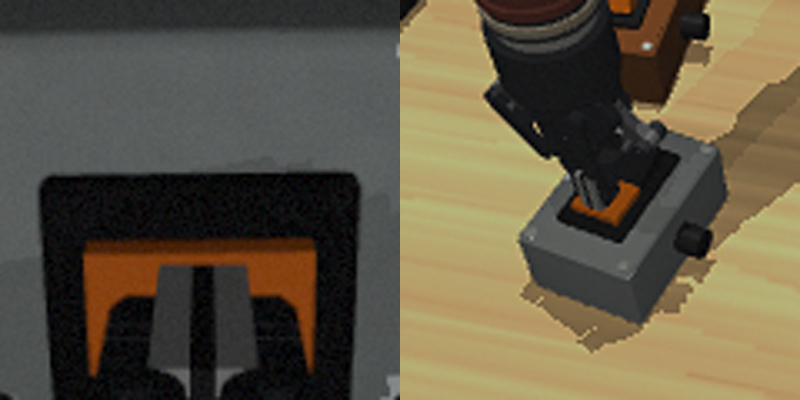

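Contact came at z≈0.042 and bottomed out at 12 N, with the orange half looking level, so the tips are about 30 mm short of the reported TCP. I retreat and verify numerically from the same viewpoint as before.

```bash
python3 - <<'E'
from h import *
c=viewer.get_calibration("wrist"); p=np.array(state()["position"])
for d in(.02,.025,.03,.035): print(d,proj(c,p+[.0108,-.0022,d],True).round(1))
r.move_l([.530,-.2395,.10],feed=.15); r.move_l([.49,-.235,.20],feed=.2); r.hold(.2)
c=viewer.get_calibration("wrist"); b=viewer.grab_frame("wrist")[:,:,::-1].copy(); cv2.imwrite("pics/w6.png",b)
for im in(cv2.imread("pics/w1.png"),b):
    h=cv2.cvtColor(im,cv2.COLOR_BGR2HSV); m=cv2.inRange(h,np.array((5,150,60)),np.array((20,255,255)))[80:230,200:300]
    ys,xs=np.nonzero(m); print(ys.min()+80,ys.max()+80,xs.min()+200,xs.max()+200,im[118:162,250,2].tolist())
# predicted rows of outer top edge for rocker angles
o=np.array([.509,-.2356]);u=np.array([np.cos(-.2),np.sin(-.2)])
for a in(0,.1,.2,.3,.35):
    t=.35-a; print(a,[proj(c,[*(o+u*(s*np.cos(t))),.072+s*np.sin(t)],True)[1].round(1) for s in(.032,0)])
print(state()["t"])
cv2.imwrite("pics/c6.png",np.hstack([cv2.resize(x[80:230,190:310],(390,488),interpolation=2) for x in(cv2.imread("pics/w1.png"),b)]))
E
```

```text
0.02 [254.6 213. ]
0.025 [254.6 216.2]
0.03 [254.6 219.6]
0.035 [254.6 223.3]
122 156 230 267 [23, 8, 21, 18, 40, 96, 97, 95, 99, 116, 139, 138, 138, 138, 135, 137, 136, 136, 137, 138, 137, 137, 136, 137, 136, 137, 137, 139, 138, 137, 137, 136, 137, 138, 136, 138, 139, 135, 104, 22, 18, 16, 12, 21]
124 156 233 269 [20, 26, 16, 12, 20, 24, 63, 153, 153, 153, 155, 151, 152, 154, 153, 151, 152, 154, 156, 151, 152, 154, 153, 153, 150, 152, 152, 150, 152, 150, 150, 152, 154, 152, 151, 151, 152, 147, 79, 16, 13, 15, 8, 17]
0 [np.float64(127.0), np.float64(155.8)]
0.1 [np.float64(125.8), np.float64(155.8)]
0.2 [np.float64(125.0), np.float64(155.8)]
0.3 [np.float64(124.5), np.float64(155.8)]
0.35 [np.float64(124.4), np.float64(155.8)]
17.4333
```

View pics/c6.png

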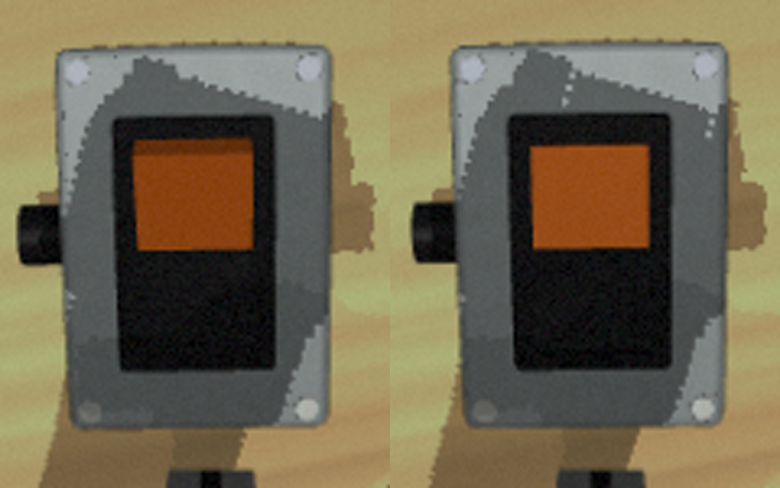

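The rocker is level: the outer edge is at row 124 (predicted 124.4 when on) and the end strip is gone. Next I go to the station and measure blue and green from close by.

```bash
python3 - <<'E'
from h import *
r.movep([.465,.215,.16],down(.306-np.pi/2)); r.hold(.2)
c=viewer.get_calibration("wrist"); im=viewer.grab_frame("wrist")[:,:,::-1].copy(); cv2.imwrite("pics/s1.png",im)
for k,p in(("blue",[.512,.227,.084]),("green",[.4935,.287,.084]),("red",[.531,.167,.096])):
    q=proj(c,p,True); b=blob(im,k,q,25); print(k,q.round(),b and (b[0].round(1),b[1],onz(c,b[0],p[2],True).round(4)))
print(state()["t"],state()["position"])
cv2.imwrite("pics/s1c.png",cv2.resize(im[60:260,100:400],(780,520),interpolation=2))
E
```

```text
blue [256. 132.] (array([253. , 134.4]), np.int32(1054), array([0.5089, 0.229 , 0.084 ]))
green [183. 132.] (array([180.4, 135.5]), np.int32(1057), array([0.4903, 0.2882, 0.084 ]))
red [334. 134.] (array([328.9, 135.4]), np.int32(1433), array([0.5286, 0.1704, 0.096 ]))
19.3417 [0.46546497 0.21415353 0.16005692]
```

View pics/s1c.png

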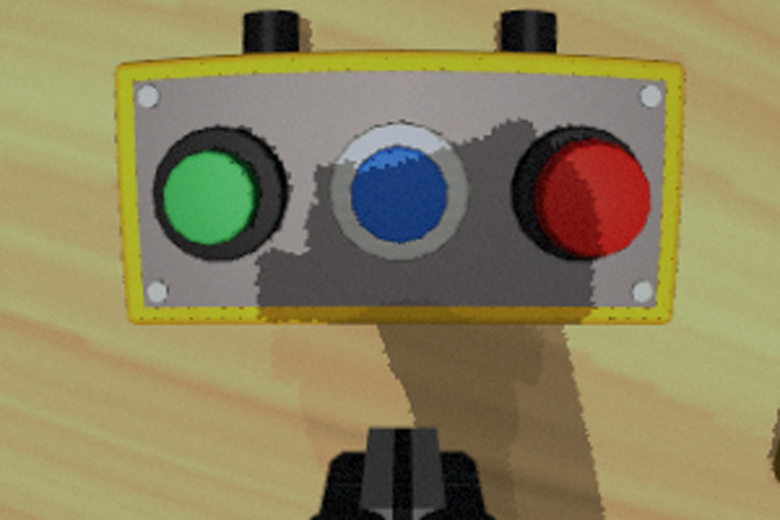

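The station shows green, blue and red from left to right, at image (180,135), (253,134) and (329,135). I press blue and then check it.

```bash
python3 - <<'E'
from h import *
x,y=.510,.228
r.move_l([x,y,.07],feed=.15); f0=np.array(state()["ft_force"])
hit=r.move_l([x,y,.041],feed=.015,contact_N=10); r.hold(.2); s=state(); print(hit,s["position"],s["ft_force"]-f0,s["t"])
r.move_l([x,y,.075],feed=.15); r.move_l([.465,.215,.16],feed=.25); r.hold(.2)
c=viewer.get_calibration("wrist"); im=viewer.grab_frame("wrist")[:,:,::-1].copy(); cv2.imwrite("pics/s2.png",im)
for k,p in(("blue",[.510,.228,.084]),("blue",[.510,.228,.076]),("green",[.4915,.288,.084])):
    q=proj(c,p,True); b=blob(im,k,q,25); print(k,q.round(1),b[0].round(1),b[1])
print(state()["t"])
E
```

```text
True [0.50995387 0.22798963 0.04582925] [-0.81240901 -0.12715868  4.54959443] 21.8333
blue [255.7 132.4] [254.2 132.6] 996
blue [255.7 131.7] [254.2 132.6] 996
green [181.6 133. ] [180.9 134.1] 1073
22.975
```

Blue stopped on 10 N at z=0.0458, which puts the tip at 76 mm (home). Its image area shrank by 5.5% (about 6% expected for 8 mm). Now green.

```bash
python3 - <<'E'
from h import *
x,y=.4915,.288
r.move_l([x,y,.075],feed=.2); f0=np.array(state()["ft_force"])
hit=r.move_l([x,y,.0435],feed=.015,contact_N=11); r.hold(.25); s=state(); print(hit,s["position"],s["ft_force"]-f0,s["t"])
r.move_l([x,y,.075],feed=.1); r.move_l([.465,.215,.16],feed=.25); r.hold(.3)
c=viewer.get_calibration("wrist"); im=viewer.grab_frame("wrist")[:,:,::-1].copy(); cv2.imwrite("pics/s3.png",im)
for k,p in(("blue",[.510,.228,.076]),("green",[.4915,.288,.084]),("red",[.5295,.169,.096])):
    q=proj(c,p,True); b=blob(im,k,q,25); print(k,q.round(1),b[0].round(1),b[1])
sc=viewer.grab_frame("scene")[:,:,::-1].copy(); a=cv2.imread("pics/scene0.png")
cv2.imwrite("pics/end.png",np.vstack([np.hstack([cv2.resize(im[60:260,100:400],(390,260)),cv2.resize(a[85:215,110:240],(390,260))]),np.hstack([cv2.resize(a[150:310,120:360],(390,260)),cv2.resize(sc[150:310,120:360],(390,260))])]))
print(state()["t"])
E
```

```text
True [0.49148242 0.28797685 0.04794168] [-1.22688422 -0.3822965   5.39529814] 25.6
blue [257.  131.8] [255.6 132.7] 1002
green [183. 133.] [182.3 134.1] 1073
red [333.8 134.4] [331.1 135. ] 1501
27.0333
```

View pics/end.png

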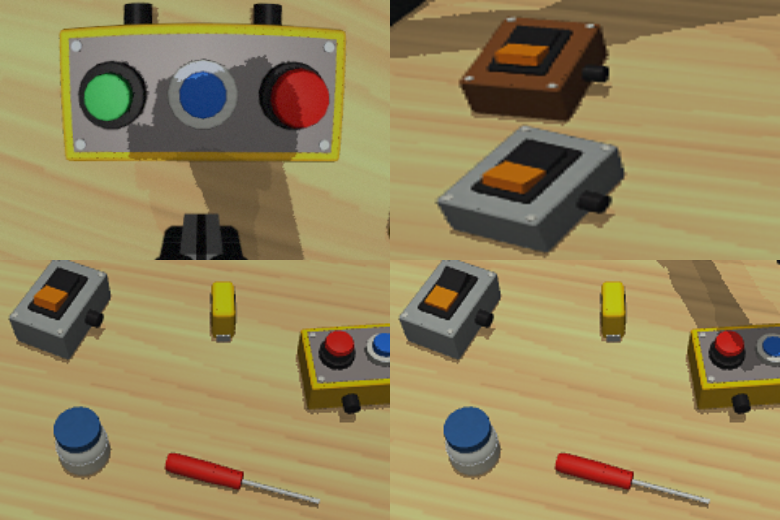

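The final picture shows the rocker level, blue home, green and red up, and the tape, screwdriver and jar where they began. Green bottomed out with the tip at 78 mm, which is full travel. I hand in.

```bash
python3 -c "
from h import *
finish_job(); print(state()['t'])"
```

```text
the job is handed in; nothing more can be done
the job is handed in; nothing more can be done
```

I pushed the grey box's orange rocker half down, then the blue breaker button home, then pressed and released the green start button, in that order, and handed the job in at about 27 s. No verdict was reported.

**The one problem:** the first rocker press, down to a reported z of 0.069, touched nothing and moved nothing. The shut fingertips turned out to sit about 30 mm short of the reported TCP. I lowered in steps until contact and used that offset for the buttons.

**Last checks:**
- **Rocker:** it bottomed out at 12 N. In the wrist view its outer edge was at row 124, against 124.4 predicted for fully on, and the dark end strip was gone.
- **Blue breaker:** it stopped hard with the tip at about 76 mm, its home height. Its image area shrank by about 5.5%, against about 6% expected.
- **Green start:** it stopped hard with the tip at about 78 mm, its fully-down height. Afterwards its image area was the same as before the press, so it came back up.
- **Red stop and loose items:** I never moved onto the red button, and it looked up in the last picture. The tape measure, screwdriver and jar look unmoved between the first and last pictures; I judged this by eye only.

The tip heights rest on the 30 mm offset, which came from assuming the rocker bottomed at its stated 72 mm. Both buttons then stopping at their stated heights supports it.

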